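# Open the gluing press and push the glued section out

## Task

The glued-up plywood section is done, but the counterweighted arm of the gluing press is still down in it. With the fingertips push the arm up past its balance point so that it stays raised by itself, then push the section along the press bed until its side is flush against the end fence. Nothing is to be picked up or lifted: the section slides flat on the bed, and the glue bottle, screwdriver and jar stay where they are.

Things in the scene. Friction and masses are not known exactly. Their poses are not given: they have to be found in the camera images.
- press: Gluing press, fixed. Origin on the bench top below the arm; x level, from the arm's free end to its hinge; y along the bed to the end fence; z up. Bed board x -110 to 170, y -120 to 220 mm, top 18 mm above the bench. A rail 12 mm high above the bed runs along y behind the section (front face at x = 52). Two cheeks at x = 130 (50 mm in x, 70 mm over both in y) carry the hinge.
- hinge (a point): Centre of the arm's hinge pin, between the cheeks, at (130, 0, 115) mm in the press frame; the pin lies along the press's y axis.
- fence (a point): Centre of the face of the end fence that looks towards the arm, at (-20, 190, 34) mm in the press frame: a wooden bar 150 mm long (x), 18 mm thick, its top 32 mm above the bed.
- beam (a joint): Angle of the press arm, rad: 0 = down, level (its rest); grows as the free end swings up; 1.75 = raised against its stop, 10 degrees past upright. A steel weight stands on a stem over the hinge: below about 0.75 the arm falls back down, above it it falls on up and stays. Pushing up at the free end takes only about 0.7 to 1.5 N.
- beam_end (a point): Middle of the free end face of the press arm, on the bar's centre line, 235 mm from the hinge pin. The arm is a wooden bar 30 mm wide (y) and 24 mm thick; when down, its underside is 103 mm above the bench and its end overhangs the section's front by about 20 mm.
- foot (a point): Lower end of the round foot (20 mm in diameter) that hangs from the arm 181 mm from the hinge and reaches 90 mm below the bar's centre line. With the arm down it stands in one cell of the section, which cannot slide out until the arm is up.
- section_mid (a point): Centre (half-way up) of the loose plywood section on the bed: an open-topped box 130 mm (its x) by 120 mm (its y) by 45 mm high, walls 6 mm, one divider along x making two equal cells; 0.2 to 0.4 kg; its axes are nearly along the press's. Flush with the fence its centre is at y = 130 mm in the press frame, about 100 mm from where it starts.
- glue: Bystander: white glue bottle with a red cap, 54 mm in diameter, 150 mm tall, standing on the bench beside the bed, near the fence, on the side of the arm's free end. Origin: centre of its underside.
- driver: Bystander: screwdriver lying on the bench behind the hinge. Origin: middle of its underside; handle to its -x.
- jar: Bystander: glass jar with a steel lid, 64 mm in diameter, 80 mm tall, standing on the bench behind the hinge. Origin: centre of its underside.
Things that resemble listed ones, but are neither listed nor needed, are in the scene too. Of the things shaped like the part that bears section_mid, the wooden one is meant.

How it is judged:
On the way, in this order (a step that is already met when the one before it is completed fails the run):
1. the arm is pushed up and stands raised on its own, with the fingers off it (value of joint beam above 1.6 rad and contact force between the fingers and beam below 0.05 N), for 0.2 s.
2. the section is pushed against the end fence (y of section_mid in the frame of press above 0.122 m and value of joint beam above 1.6 rad), for 0.2 s.
At the end, for the whole second after the job is handed in: The arm stands raised (above 1.6 rad) and still; the section lies flat and still on the bed, its side within 8 mm of the end fence and within 0.08 rad (4.5 degrees) of parallel to it, still between the rail and the bed's front (all of step 2 and velocity of joint beam below 0.05 rad/s and y of section_mid in the frame of press below 0.135 m and x of section_mid in the frame of press between -0.055 and 0 m and z of section_mid in the frame of press between 0.036 and 0.045 m and angle between the y axis of section_mid and the y axis of press, either way round below 0.08 rad and linear speed of section below 0.02 m/s); the robot touches nothing.
It fails at once if the section is lifted off the bed (z of section_mid in the frame of press above 0.052 m).
It fails at once if the section is tipped (angle between section_mid's own z axis and vertical above 0.2 rad).
It fails at once if a bystander (glue bottle, screwdriver, jar) is moved more than 20 mm (distance of any of glue, driver, jar from where it was at the start of the episode above 0.02 m).
It also fails if it takes over 64 s, if anything falls off the work surface, if the arm or the gripper's body presses on something with over 40 N, if the wrist force passes 120 N, or if a joint passes its speed limit or range.

## Robot

A 6-joint arm with a two-finger parallel gripper is mounted at the origin on the work surface. World frame = base frame: x ahead of the robot, y to its left, z up, the work surface at z = 0. Lengths are in m, angles in rad, forces in N, time in s.
With the tool pointing down it reaches from about 0.25 to 0.725 m from the base axis. Payload 4 kg.
Tool frame: the origin (TCP) lies midway between the tips of the shut fingers; the grasp point (between the pads) lies bot.pinch_z behind it (bot.pinch_z is the distance from the TCP to the grasp point, in m); z points along the fingers, y is the direction in which the jaws open and shut (so a half turn about z gives the same grasp; the last joint's range is limited). The gripper opens to 85 mm and grips with 20 to 120 N. Pads are 22 mm wide; open, the fingers measure 114 mm over their backs; the gripper's body (76 mm by 85 mm) begins 54 mm behind the grasp point. The pads swing forward as they close: fully open they stand 13 mm farther back than shut.
Start: joints at [-1.12, 0.241, 0.005, 1.335, 0, 1.571], TCP at [0.218, -0.45, 0.231] pointing down, gripper open.
Joint ranges: [-2.72, 2.72], [-1.05, 1.87], [-1.09, 1.28], [-1.99, 2.15], [-1.42, 1.44], [-3.14, 3.14]. Speed limits (rad/s): [2.79, 2.79, 3.14, 3.14, 3.14, 3.14].

## Interface

Orientations are given as a unit quaternion [x, y, z, w].
In Python, from workcell import bot gives the robot as it stands. The module is installed in compiled form; this text tells all that it offers.
- The arm moves only by the tool move_arm, never from a script. Its argument "series" is a list that holds one entry, the list of rows, each a list of 7 numbers: the shift along the world's x, y, z in cm, then the turn, a rotation vector about the world's x, y, z in degrees, then the opening, from 0 (shut) to 1 (fully open). A call has exactly 5 rows; each row shifts and turns the pose as measured when the row begins; what a row does not reach is not made up. A row lasts 1/10 s, in which the tool goes at most 50 mm and 8.59 degrees, less where a joint would pass 70% of its speed; a pose out of reach is approached as far as the arm can. A call with a gripper value outside its range is refused whole. The fingers move at their own pace and stop on an object; the grip force is fixed at half the most. Time passes only in rows, so rows that do not move let the fingers close, or fill a call up. It gives the time, the measured TCP pose, the force and the opening at its end, in the units of the state.
- bot.get_obs(): the state, without advancing time (a new reading comes with each control period).
- bot.camera(name): name is "scene" or "top" or "wrist"; returns (picture, depth): 400x640x3 uint8, red, green, blue; 400x640 float32, m along the optical axis (not along the pixel's ray), 0 where there is no reading.
- bot.camera_info(name): a dict with "vfov" (degrees; the focal length in pixels is half the picture's height over the tangent of half this angle, whatever the lens; pixels are square), "cx", "cy" (the principal point, pixels), "cam_to_world" (4x4, takes a point from camera to world coordinates); the wrist camera has in their place "tool_from_camera" (4x4, takes a point from camera to tool coordinates, whose origin is the TCP and whose axes are the flange's). Camera axes: x right, y down, z forward; pixel columns grow to the right and rows downward; lengths in m; the calibration is good to about 2 mm. A picture is of the moment at which its call begins: read the wrist's pose just before it. camera_info takes no time and is no camera call.
- bot.job_done(): hands the job in, once; it reports no verdict.
Trained networks look in the newest picture that a camera, given by its name, has taken for a name from the list of things; names that differ only in an ending like _2 or _b are one class to them, and where a whole thing is asked for, a point or a joint stands for the part that bears it (a point fixed in the world has none). Each returns a list of dicts, best first, with "confidence" (0 to 1); they miss things now and then, are a little off and sometimes report something else, mostly with a low value. They report only what shows in the picture. A call takes as long as a camera call. They do not tell look-alikes from the thing itself.
- bot.find_in(camera, target): "at" ([x, y, z] in m, in world coordinates, good to about 4 mm: the middle of the surface that is visible of it).
The state is a dict: "clock": time; "joint_pos": joint angles; "joint_vel": joint speeds; "tau": joint torques, N m; "eef_pos": TCP position; "tool_rot": TCP orientation; "ft_force": force on the tool from outside, world axes, zero at the start; "ft_torque": the same for the moment, N m; "grip_width": finger opening in m.
Only numpy, scipy, OpenCV 4.12 (cv2) and the standard library are available. Lean on these libraries where they do the work, as an engineer would, in place of code of your own. Each camera call takes 0.05 s, during which the arm holds its last target.

## Working session

There is one attempt and no reset: what is moved stays moved. The work goes in short steps, Python scripts to look and compute and a tool call to move; the robot and the scene stay as the last step left them, time stands still between calls to the robot, and variables do not carry over. Pictures are saved under pics/ and viewed, and the job is handed in when it is done.

Besides the shell and the picture viewer there is one more tool, called after "Call:" as name(argument=value, ...) on one line, values as JSON. move_arm: Moves the arm, as the interface text tells. Its arguments: {"type":"object","properties":{"series":{"type":"array","items":{"type":"array","items":{"type":"array","items":{"type":"number"}}}}},"required":["series"]}

```bash
mkdir -p pics; cat > h.py <<'E'
import numpy as np, cv2
from workcell import bot
def snap(cam,name):
    o=bot.get_obs(); im,d=bot.camera(cam); cv2.imwrite(f'pics/{name}.png',im[:,:,::-1]); np.save(f'pics/{name}.npy',d)
    return o,im,d
def w(cam,d,u,v):
    i=bot.camera_info(cam); f=200/np.tan(np.radians(i['vfov']/2)); z=d[v,u]
    p=np.array([(u-i['cx'])/f*z,(v-i['cy'])/f*z,z,1]); return (i['cam_to_world']@p)[:3]
def proj(cam,P):
    i=bot.camera_info(cam); f=200/np.tan(np.radians(i['vfov']/2)); p=np.linalg.inv(i['cam_to_world'])@np.r_[P,1]
    return p[0]/p[2]*f+i['cx'],p[1]/p[2]*f+i['cy']
E
python3 - <<'E'
from h import *
o=bot.get_obs(); print(o)
for c in ['scene','top']:
    snap(c,c+'0')
    i=bot.camera_info(c); print(c,i)
    for t in ['press','beam','section_mid','foot','beam_end','glue','driver','jar','hinge','fence']:
        try: r=bot.find_in(c,t)
        except Exception as e: print(t,e); continue
        for q in r[:4]: print(c,t,np.round(q['at'],3),round(q['confidence'],2),np.round(proj(c,q['at'])))
E
```

```text
{'clock': 0.0, 'joint_pos': array([-1.12000703e+00,  2.41458288e-01,  3.73562215e-03,  1.33518454e+00,
        7.10830100e-06,  1.57075541e+00]), 'joint_vel': array([ 0.00039413, -0.00025899, -0.00141502, -0.00084094, -0.00151562,
       -0.00050725]), 'tau': array([ 5.62772657e-04, -3.72318041e+01,  2.52407652e+01,  1.68340013e-02,
       -5.66372728e-05, -1.39186113e-06]), 'eef_pos': array([ 0.21756941, -0.44949178,  0.23039467]), 'tool_rot': array([ 9.74700868e-01,  2.23510859e-01, -2.32396135e-04, -1.02954300e-03]), 'ft_force': array([-0.34423613, -0.87786904,  0.47257497]), 'ft_torque': array([-0.0086664 ,  0.01894926,  0.03895667]), 'grip_width': 0.0855088909312441}
scene {'vfov': 44.11830007471765, 'cx': 328.6484615646772, 'cy': 209.9468856059885, 'cam_to_world': array([[ 0.52898133,  0.62332782, -0.57588296,  1.10424919],
       [ 0.84845672, -0.37461084,  0.37388222, -0.43812675],
       [ 0.01731919, -0.68638848, -0.72702882,  0.86796723],
       [ 0.        ,  0.        ,  0.        ,  1.        ]])}
scene press [ 0.612 -0.125  0.019] 0.85 [324. 287.]
scene beam [ 0.536 -0
[... 1018 characters left out ...]
,  0.        ,  0.        ,  1.        ]])}
top press [ 0.55  -0.105  0.023] 0.68 [347. 179.]
top beam [ 0.526 -0.119  0.125] 0.69 [357. 181.]
top section_mid [0.473 0.242 0.005] 0.96 [204. 215.]
top section_mid [ 0.226 -0.266  0.008] 0.82 [420. 315.]
top section_mid [ 0.561 -0.049  0.024] 0.81 [324. 176.]
top foot [ 0.526 -0.118  0.125] 0.73 [357. 181.]
top glue [0.606 0.153 0.097] 0.9 [236. 151.]
top driver [ 0.449 -0.335  0.024] 0.94 [444. 219.]
top driver [ 0.633 -0.267  0.082] 0.74 [417. 139.]
top jar [ 0.632 -0.269  0.081] 0.84 [418. 139.]
top hinge [ 0.525 -0.118  0.125] 0.3 [357. 181.]
top fence [ 0.549 -0.107  0.016] 0.66 [348. 180.]
top fence [ 0.449 -0.331  0.021] 0.22 [443. 219.]
```

View pics/scene0.png

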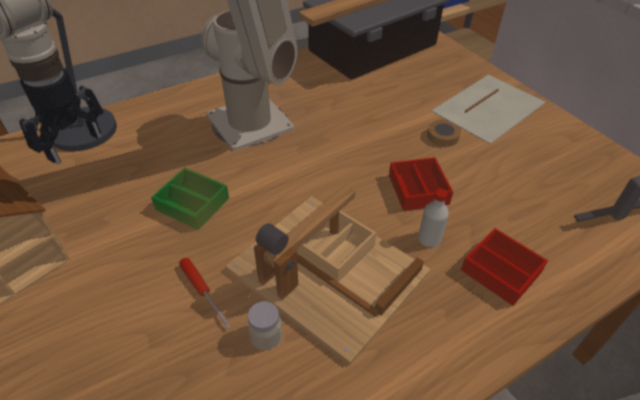

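View pics/top0.png

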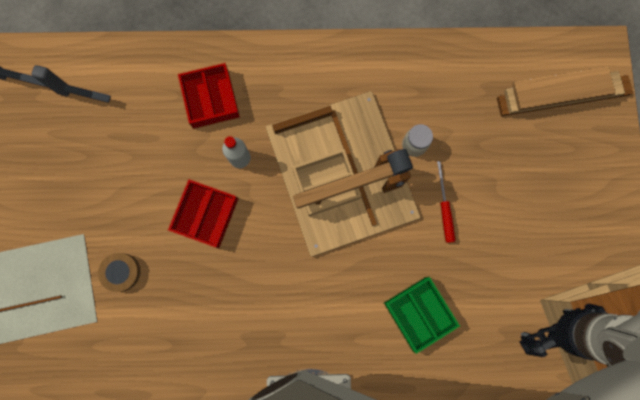

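The top picture shows the wooden section in the press at about (325,175). The arm's free end is at (296,199), its hinge near (398,165), and the fence at about (302,120). Red and green look-alike boxes are elsewhere on the bench. Next I'll fit the press pose from depth.

```bash
cat >> h.py <<'E'
def cloud(cam,d):
    i=bot.camera_info(cam); f=200/np.tan(np.radians(i['vfov']/2)); v,u=np.mgrid[:400,:640]
    P=np.stack([(u-i['cx'])/f*d,(v-i['cy'])/f*d,d,np.ones_like(d)],-1)@i['cam_to_world'].T
    P=P[...,:3]; P[d<=0]=np.nan; return P
E
python3 - <<'E'
from h import *
for c in ['top','scene']:
    P=cloud(c,np.load(f'pics/{c}0.npy'))
    z=P[...,2]
    t=(z>-.02)&(z<.01); print(c,'table z',np.median(z[t]))
    roi=(P[...,0]>.3)&(P[...,0]<.8)&(P[...,1]>-.33)&(P[...,1]<.12)
    for nm,lo,hi in [('bed',.013,.023),('sect',.056,.069),('arm',.118,.135)]:
        m=(roi&(z>lo)&(z<hi)).astype(np.uint8)
        if nm=='bed': m=cv2.morphologyEx(m,cv2.MORPH_OPEN,np.ones((3,3)))
        n,l,s,cc=cv2.connectedComponentsWithStats(m)
        if nm!='sect':
            k=1+np.argmax(s[1:,4]); m=(l==k)
        q=P[m>0]; r=cv2.minAreaRect(q[:,:2].astype(np.float32))
        print(c,nm,len(q),np.round(np.median(q[:,2]),4),r)
        print(np.round(cv2.boxPoints(r),3).tolist())
E
```

```text
top table z 0.0016678527808935417
top bed 2490 0.0194 ((0.45090192556381226, -0.08008675277233124), (0.1179894208908081, 0.1805647313594818), 18.1329402923584)
[[0.367000013589859, -0.013000000268220901], [0.4230000078678131, -0.18400000035762787], [0.5350000262260437, -0.14800000190734863], [0.4790000021457672, 0.024000000208616257]]
top sect 741 0.0627 ((0.6206961870193481, -0.13023722171783447), (0.2380296289920807, 0.32769185304641724), 16.127071380615234)
[[0.460999995470047, -0.006000000052154064], [0.5519999861717224, -0.32100000977516174], [0.781000018119812, -0.2549999952316284], [0.6899999976158142, 0.05999999865889549]]
top arm 1439 0.1282 ((0.5260246396064758, -0.08583220094442368), (0.04928988218307495, 0.22867928445339203), 18.60387420654297)
[[0.4659999907016754, 0.014999999664723873], [0.5389999747276306, -0.20200000703334808], [0.5860000252723694, -0.1860000044107437], [0.5130000114440918, 0.029999999329447746]]
scene table z -0.0009835811131086447
scene bed 6380 0.0168 ((0.5697529315948486, -0.09163522720336914), (0.34228911995887756, 0.28055331110954285), 18.311969757080078)
[[0.3630000054836273, -0.012000000104308128], [0.45100000500679016, -0.27900001406669617], [0.7760000228881836, -0.17100000381469727], [0.6880000233650208, 0.0949999988079071]]
scene sect 848 0.0611 ((0.5666696429252625, -0.1476556807756424), (0.12227899581193924, 0.3373309373855591), 16.40488624572754)
[[0.46000000834465027, -0.003000000026077032], [0.5559999942779541, -0.3269999921321869], [0.6729999780654907, -0.2919999957084656], [0.578000009059906, 0.03099999949336052]]
scene arm 1612 0.1255 ((0.5339675545692444, -0.1002168357372284), (0.07478255778551102, 0.26125556230545044), 13.495057106018066)
[[0.46700000762939453, 0.017999999225139618], [0.527999997138977, -0.23600000143051147], [0.6010000109672546, -0.21899999678134918], [0.5400000214576721, 0.035999998450279236]]
```

Call:
move_arm(series=[[[1.5,4.6,0,0,0,-2.5,0],[1.5,4.6,0,0,0,-2.5,0],[1.5,4.6,0,0,0,-2.5,0],[1.5,4.6,0,0,0,0,0],[1.5,4.6,0,0,0,0,0]]])

```text
clock: 1.6
eef_pos: [0.2931, -0.2187, 0.2301]
tool_rot: [0.989, 0.15, 0.001, 0.001]
ft_force: [0.2, 0.1, -0.1]
grip_width: 0.0122
```

```bash
cat >> h.py <<'E'
from scipy.spatial.transform import Rotation as R
A=np.radians(18.3); YP=np.array([np.cos(A),np.sin(A),0]); XP=np.array([np.sin(A),-np.cos(A),0]); ZP=np.array([0,0,1.])
M=np.c_[XP,YP,ZP]; O=np.array([.5129,-.0788,0])
def topress(p): return (np.asarray(p)-O)@M
def toworld(p): return O+M@np.asarray(p)
def st():
    o=bot.get_obs(); r=R.from_quat(o['tool_rot']).as_matrix()
    print('t',round(o['clock'],2),'tcp',np.round(o['eef_pos'],3),'press mm',np.round(topress(o['eef_pos'])*1e3),'F',np.round(o['ft_force'],1),'w',round(o['grip_width'],3))
    print('toolz press',np.round(r[:,2]@M,3),'tooly press',np.round(r[:,1]@M,3),'q',np.round(o['joint_pos'],2))
    return o
E
python3 -c "
from h import *
st(); print(bot.pinch_z)"
```

```text
t 1.6 tcp [ 0.293 -0.219  0.23 ] press mm [  64. -253.  230.] F [ 0.2  0.1 -0.1] w 0.012
toolz press [ 0.002  0.001 -1.   ] tooly press [ 1.    -0.018  0.002] q [-0.64 -0.03 -0.3   1.29 -0.    2.2 ]
0.0187
```

Call:
move_arm(series=[[[2.3,4.4,0,0,0,0,0],[2.3,4.4,0,0,0,0,0],[2.3,4.4,0,-7.6,-2.5,0,0],[2.3,4.4,0,-7.6,-2.5,0,0],[2.3,4.4,0,-7.6,-2.5,0,0]]])

```text
clock: 2.1
eef_pos: [0.3987, -0.0206, 0.2324]
tool_rot: [0.973, 0.143, 0.031, 0.18]
ft_force: [2.1, -1.8, 0.1]
grip_width: -0.0001
```

Call:
move_arm(series=[[[2,4,0,-7.6,-2.5,0,0],[2,4,0,-7.6,-2.5,0,0],[0,2,0,-7.6,-2.5,0,0],[0,0,0,-7.6,-2.5,0,0],[0,0,0,0,0,0,0]]])

```text
clock: 2.6
eef_pos: [0.4909, -0.0135, 0.2328]
tool_rot: [0.881, 0.213, 0.09, 0.412]
ft_force: [0.3, 0.2, -0.3]
grip_width: -0.0002
```

```bash
python3 -c "
from h import *
st(); snap('top','top1');snap('scene','scene1')
print((toworld([-.140,0,.1])-bot.get_obs()['eef_pos']))"
```

```text
t 2.6 tcp [ 0.491 -0.014  0.233] press mm [-69.  -0. 233.] F [ 0.3  0.2 -0.3] w -0.0
toolz press [ 0.759  0.101 -0.644] tooly press [0.635 0.106 0.765] q [ 0.47  0.2  -0.34  1.04 -0.87  3.14]
[-0.02303816  0.06778891 -0.13521524]
```

Call:
move_arm(series=[[[-1,4,0,-2.8,5.8,5.4,0],[-1,4,0,-2.8,5.8,5.4,0],[-1,4,0,-2.8,5.8,5.4,0],[0,0,0,-2.8,5.8,5.4,0],[0,0,0,-2.8,5.8,5.4,0]]])

```text
clock: 3.2
eef_pos: [0.4617, 0.1085, 0.2418]
tool_rot: [0.75, 0.514, -0.065, 0.411]
ft_force: [-0.2, -0.4, 0.5]
grip_width: 0.0
```

Call:
move_arm(series=[[[0,0,0,-2.8,5.8,5.4,0],[0,0,0,-2.8,5.8,5.4,0],[0,0,0,-2.8,5.8,5.4,0],[0,0,0,-2.8,5.8,5.4,0],[0,0,0,-2.8,5.8,5.4,0]]])

```text
clock: 3.7
eef_pos: [0.4634, 0.1082, 0.2491]
tool_rot: [0.515, 0.751, -0.214, 0.353]
ft_force: [-0.2, -0.6, -0.6]
grip_width: -0.0002
```

```bash
cat >> h.py <<'E'
def turn_to(zp,yp):
    "rotvec deg (world) to bring tool z,y to press-frame dirs"
    z=M@np.array(zp,float); z/=np.linalg.norm(z); y=M@np.array(yp,float); y-=z*(y@z); y/=np.linalg.norm(y)
    T=np.c_[np.cross(y,z),y,z]; r=R.from_quat(bot.get_obs()['tool_rot'])
    return np.round(np.degrees((R.from_matrix(T)*r.inv()).as_rotvec()),1)
E
python3 -c "
from h import *
st(); print(turn_to([.866,0,-.5],[0,1,0]))
print((toworld([-.140,0,.1])-bot.get_obs()['eef_pos']))"
```

```text
t 3.7 tcp [0.463 0.108 0.249] press mm [-193.   12.  249.] F [-0.2 -0.6 -0.6] w -0.0
toolz press [ 0.747  0.079 -0.66 ] tooly press [-0.068  0.997  0.043] q [ 0.71  0.33 -0.11  1.43 -0.81  2.04]
[-11.5  -1.6  -4.1]
[ 0.00557385 -0.0540935  -0.14905535]
```

Call:
move_arm(series=[[[0.2,-1,-3,-5.7,-0.8,-2,0],[0.2,-1,-3,-5.7,-0.8,-2,0],[0.2,0,-3,0,0,0,0],[0,0,-3,0,0,0,0],[0,0,-3,0,0,0,0]]])

```text
clock: 4.2
eef_pos: [0.4755, 0.0885, 0.106]
tool_rot: [0.52, 0.697, -0.282, 0.405]
ft_force: [0.1, 0.1, 0.3]
grip_width: 0.0002
```

```bash
python3 -c "
from h import *
st(); print(turn_to([.866,0,-.5],[0,1,0])); snap('top','top1');snap('scene','scene1'); o,i,d=snap('wrist','wrist1')
print((toworld([-.12,0,.078])-bot.get_obs()['eef_pos']))"
```

```text
t 4.2 tcp [0.476 0.089 0.106] press mm [-171.   17.  106.] F [0.1 0.1 0.3] w 0.0
toolz press [ 0.858  0.002 -0.513] tooly press [0.014 1.    0.027] q [ 0.71  0.66 -0.17  1.3  -0.92  2.27]
[-1.3  1.2  0.8]
[ 0.00043878 -0.05268084 -0.02852272]
```

View pics/scene1.png

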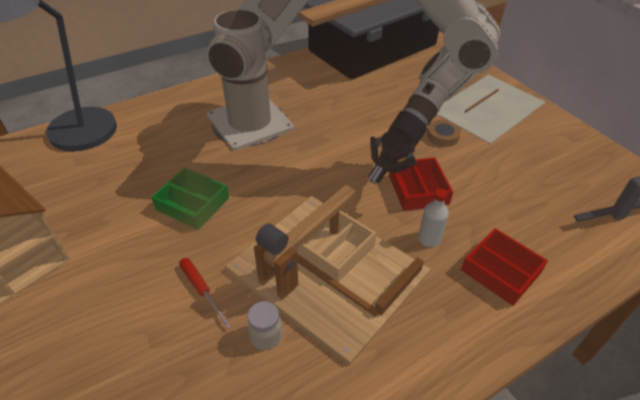

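View pics/wrist1.png

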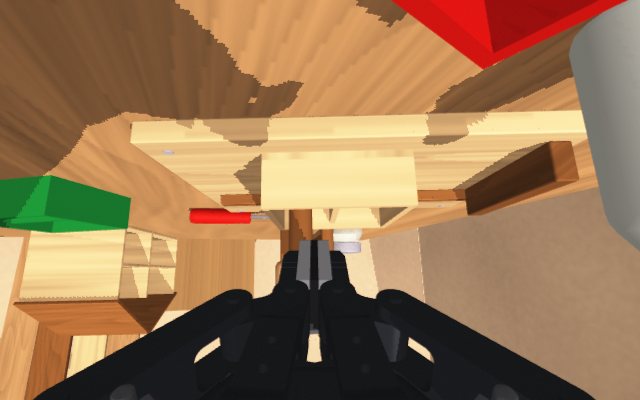

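View pics/top1.png

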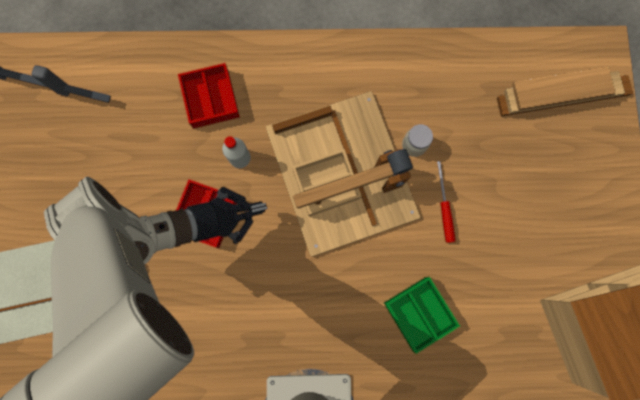

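Call:
move_arm(series=[[[0,-1.5,-1.4,0,0,0,0],[0,-1.5,-1.2,0,0,0,0],[0,-1.5,-0.3,0,0,0,0],[0,-0.5,0,0,0,0,0],[0,0,0,0,0,0,0]]])

```text
clock: 4.85
eef_pos: [0.4806, 0.0392, 0.0876]
tool_rot: [0.525, 0.695, -0.276, 0.406]
ft_force: [0.1, 0.5, -0.6]
grip_width: -0.0003
```

```bash
python3 -c "
from h import *
st(); snap('scene','scene2'); o,i,d=snap('wrist','wrist2')
print((toworld([-.09,0,.077])-bot.get_obs()['eef_pos']))"
```

```text
t 4.85 tcp [0.481 0.039 0.088] press mm [-122.    6.   88.] F [ 0.1  0.5 -0.6] w -0.0
toolz press [ 0.856  0.007 -0.518] tooly press [0.018 0.999 0.042] q [ 0.62  0.62 -0.29  1.1  -0.96  2.15]
[ 0.00372214 -0.03341713 -0.01024351]
```

View pics/wrist2.png

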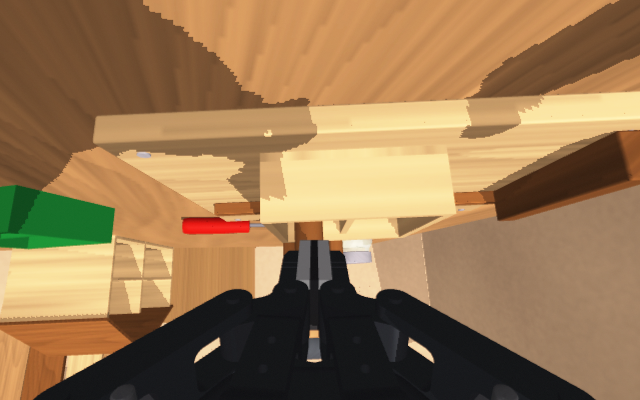

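View pics/scene2.png

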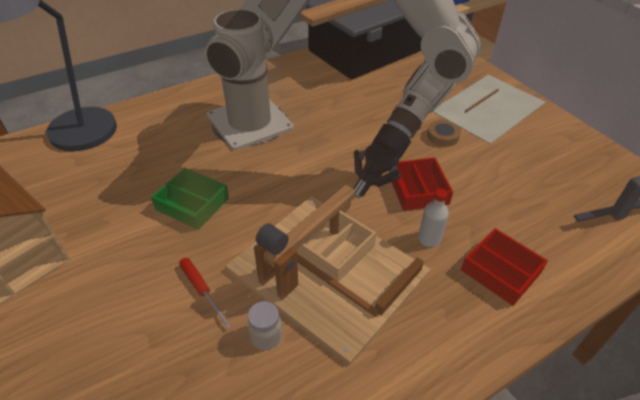

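Call:
move_arm(series=[[[0,0,-1.2,0,0,0,0],[0.1,-1.1,-0.2,0,0,0,0],[0.1,-1.1,-0.2,0,0,0,0],[0.1,-1.1,0,0,0,0,0],[0,0,0,0,0,0,0]]])

```text
clock: 5.45
eef_pos: [0.4859, 0.0107, 0.0692]
tool_rot: [0.524, 0.697, -0.273, 0.407]
ft_force: [-0.4, -0.2, -0.4]
grip_width: -0.0002
```

```bash
python3 -c "
from h import *
st(); snap('scene','scene3'); o,i,d=snap('wrist','wrist3')"
```

```text
t 5.45 tcp [0.486 0.011 0.069] press mm [-93.   2.  69.] F [-0.4 -0.2 -0.4] w -0.0
toolz press [ 0.854  0.013 -0.52 ] tooly press [0.012 0.999 0.046] q [ 0.57  0.62 -0.36  0.95 -0.98  2.05]
```

View pics/wrist3.png

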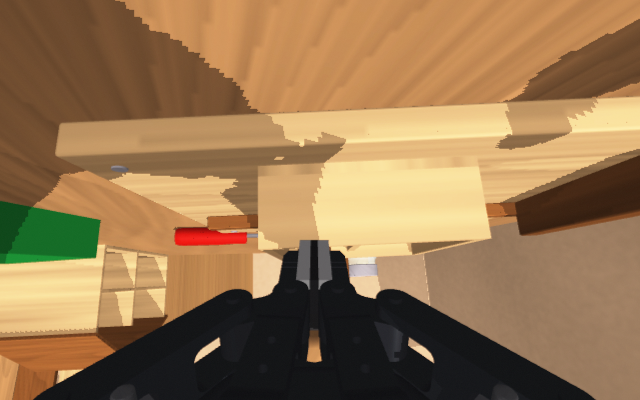

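View pics/scene3.png

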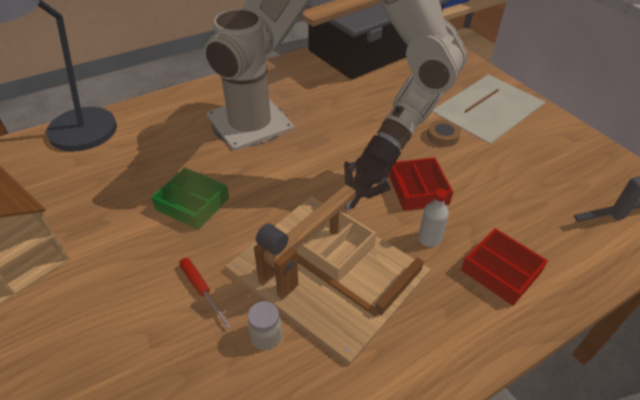

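Call:
move_arm(series=[[[0,0,1.0,0,0,0,0],[0.1,-0.4,1.0,0,0,0,0],[0,0,1.2,0,0,0,0],[0,0,1.2,0,0,0,0],[0,0,1.2,0,0,0,0]]])

```text
clock: 6.05
eef_pos: [0.4872, 0.0095, 0.1283]
tool_rot: [0.523, 0.698, -0.272, 0.406]
ft_force: [0.5, -0.2, -1.6]
grip_width: 0.0003
```

```bash
python3 -c "
from h import *
st(); snap('scene','scene4'); o,i,d=snap('wrist','wrist4')"
```

```text
t 6.05 tcp [0.487 0.01  0.128] press mm [-92.   3. 128.] F [ 0.5 -0.2 -1.6] w 0.0
toolz press [ 0.853  0.015 -0.521] tooly press [0.009 0.999 0.044] q [ 0.56  0.52 -0.33  1.08 -0.98  2.04]
```

View pics/wrist4.png

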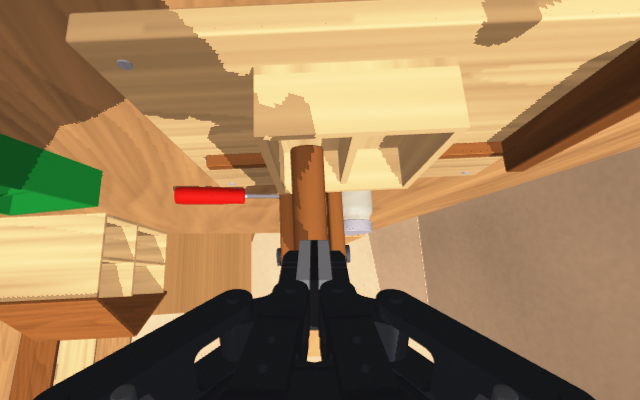

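View pics/scene4.png

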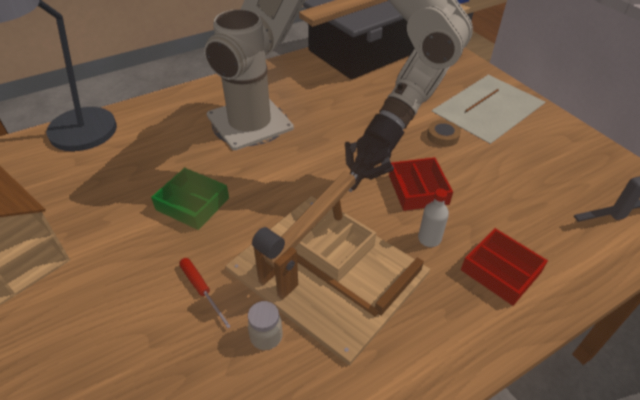

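Call:
move_arm(series=[[[0,-0.1,1.5,0,0,0,0],[0.1,-0.2,1.5,0,0,0,0],[0.1,-0.3,1.5,0,0,0,0],[0.1,-0.5,1.5,0,0,0,0],[0.2,-0.6,1.5,0,0,0,0]]])

```text
clock: 6.65
eef_pos: [0.4924, -0.0081, 0.2075]
tool_rot: [0.523, 0.699, -0.272, 0.406]
ft_force: [0.1, 0.1, 0.1]
grip_width: 0.0002
```

```bash
python3 -c "
from h import *
st(); snap('scene','scene5'); o,i,d=snap('wrist','wrist5')"
```

```text
t 6.65 tcp [ 0.492 -0.008  0.207] press mm [-74.   3. 207.] F [0.1 0.1 0.1] w 0.0
toolz press [ 0.853  0.016 -0.522] tooly press [0.008 0.999 0.045] q [ 0.53  0.39 -0.28  1.2  -0.99  1.97]
```

View pics/wrist5.png

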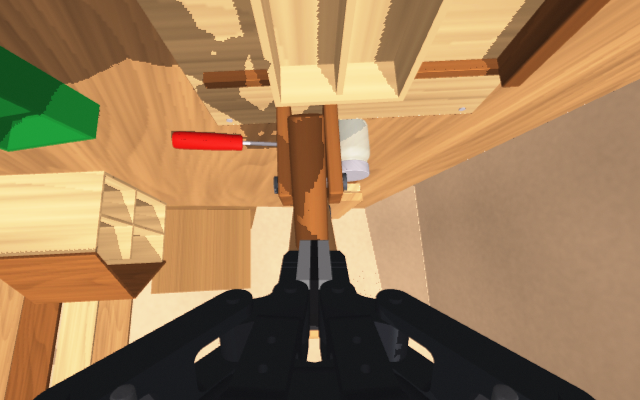

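View pics/scene5.png

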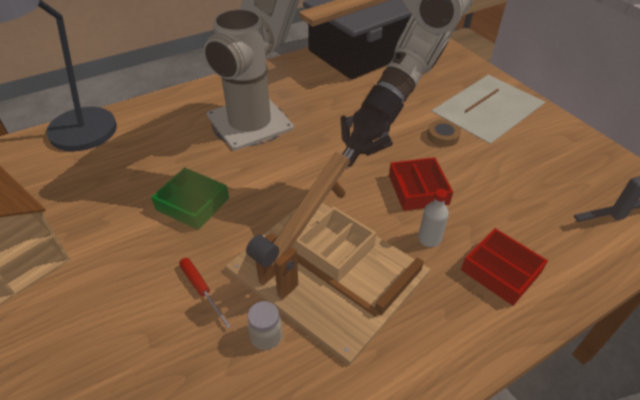

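Call:
move_arm(series=[[[0.3,-0.9,1.8,0,0,0,0],[0.4,-1.1,1.8,0,0,0,0],[0.4,-1.3,1.7,0,0,0,0],[0.5,-1.4,1.6,0,0,0,0],[0.5,-1.5,1.4,0,0,0,0]]])

```text
clock: 7.25
eef_pos: [0.5133, -0.072, 0.2916]
tool_rot: [0.522, 0.699, -0.272, 0.405]
ft_force: [-0.9, -0.7, 0.2]
grip_width: 0.0001
```

```bash
python3 -c "
from h import *
st(); snap('scene','scene6'); o,i,d=snap('wrist','wrist6')"
```

```text
t 7.25 tcp [ 0.513 -0.072  0.292] press mm [ -6.   3. 292.] F [-0.9 -0.7  0.2] w 0.0
toolz press [ 0.852  0.016 -0.523] tooly press [0.008 0.999 0.042] q [ 0.38  0.24 -0.23  1.18 -1.02  1.71]
```

View pics/wrist6.png

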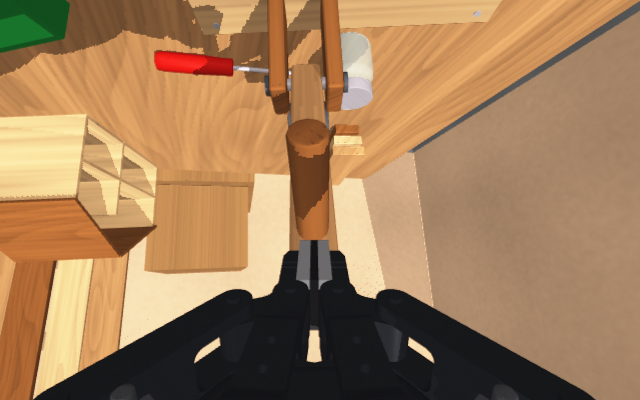

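View pics/scene6.png

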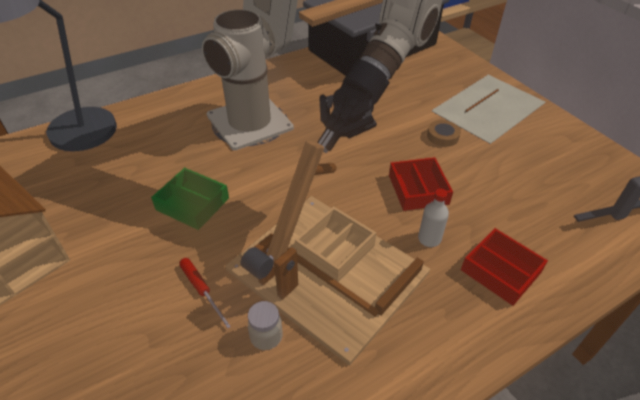

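Call:
move_arm(series=[[[0.3,-1,0.5,0,0,0,0],[0,0,0,0,0,0,0],[0,0,0,0,0,0,0],[0,0,0,0,0,0,0],[0,0,0,0,0,0,0]]])

```text
clock: 7.85
eef_pos: [0.5148, -0.0818, 0.294]
tool_rot: [0.523, 0.699, -0.273, 0.404]
ft_force: [0.2, -0.2, -0.1]
grip_width: -0.0001
```

```bash
python3 -c "
from h import *
st(); snap('scene','scene7')"
```

```text
t 7.85 tcp [ 0.515 -0.082  0.294] press mm [  3.   1. 294.] F [ 0.2 -0.2 -0.1] w -0.0
toolz press [ 0.851  0.013 -0.525] tooly press [0.011 0.999 0.041] q [ 0.36  0.22 -0.24  1.15 -1.02  1.67]
```

View pics/scene7.png

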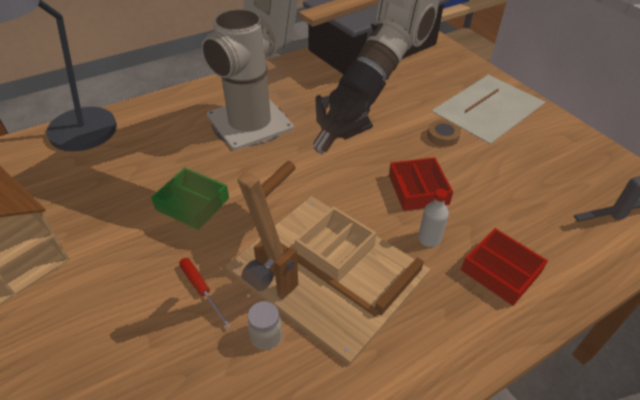

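The arm now stands raised against its stop, with its top at about (250,180), and the section is free at (335,240). Next I'll move off, level the tool and re-measure the section.

Call:
move_arm(series=[[[-2,2.5,0.5,0,0,0,0],[-2,2.5,0.5,0,0,0,0],[-3,1,0.5,0,0,0,0],[-2,0,0,0,0,0,0],[0,0,0,0,0,0,0]]])

```text
clock: 8.4
eef_pos: [0.4219, -0.019, 0.308]
tool_rot: [0.523, 0.699, -0.274, 0.404]
ft_force: [0.0, -0.2, 0.8]
grip_width: 0.0002
```

```bash
python3 -c "
from h import *
st(); print(turn_to([0,0,-1],[0,1,0])); print(turn_to([0,0,-1],[-1,0,0]))
snap('top','top8');
P=cloud('top',np.load('pics/top8.npy'))
"
```

```text
t 8.4 tcp [ 0.422 -0.019  0.308] press mm [-85. -68. 308.] F [ 0.  -0.2  0.8] w 0.0
toolz press [ 0.851  0.011 -0.525] tooly press [0.011 0.999 0.04 ] q [ 0.59  0.18 -0.27  1.51 -0.97  2.08]
[54.8 20.   1.7]
[27.3 58.5 83.1]
```

View pics/top8.png

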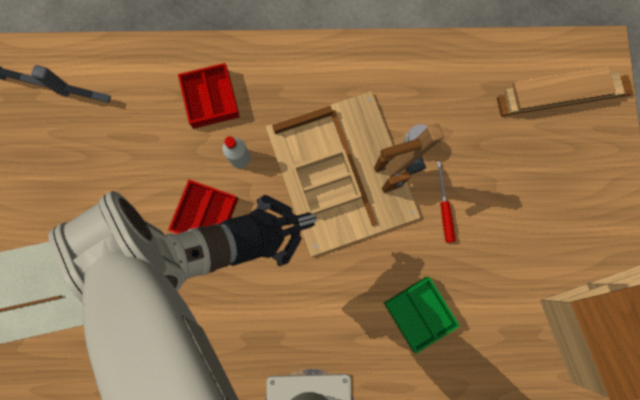

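Call:
move_arm(series=[[[0,0,0,7.8,2.9,0,0],[0,0,0,7.8,2.9,0,0],[0,0,0,7.8,2.9,0,0],[0,0,0,7.8,2.9,0,0],[0,0,0,7.8,2.9,0,0]]])

```text
clock: 8.95
eef_pos: [0.4278, -0.0148, 0.3067]
tool_rot: [0.584, 0.8, -0.077, 0.111]
ft_force: [0.5, -0.7, -0.5]
grip_width: -0.0001
```

Call:
move_arm(series=[[[0,0,0,7.8,2.9,0,0],[0,0,0,7.8,2.9,0,0],[0,0,0,0,0,8.4,0],[0,0,0,0,0,8.4,0],[0,0,0,0,0,8.4,0]]])

```text
clock: 9.45
eef_pos: [0.4357, -0.0242, 0.3102]
tool_rot: [0.399, 0.917, 0.008, -0.01]
ft_force: [-0.8, -0.1, -0.4]
grip_width: 0.0001
```

Call:
move_arm(series=[[[0,0,0,0,0,8.4,0],[0,0,0,0,0,8.4,0],[0,0,0,0,0,8.4,0],[0,0,0,0,0,8.4,0],[0,0,0,0,0,8.4,0]]])

```text
clock: 9.95
eef_pos: [0.441, -0.0301, 0.3095]
tool_rot: [0.034, 0.999, 0.002, -0.009]
ft_force: [1.0, 0.6, -0.1]
grip_width: 0.0001
```

```bash
python3 -c "
from h import *
o=st(); print(turn_to([0,0,-1],[-1,0,0])); print(toworld([-.02,-.09,.2])-o['eef_pos'])
for c in ['top','scene']:
  snap(c,c+'9')
  P=cloud(c,np.load(f'pics/{c}9.npy')); Q=topress(P.reshape(-1,3)); 
  m=(Q[:,0]>-.105)&(Q[:,0]<.048)&(Q[:,1]>-.06)&(Q[:,1]<.165)&(Q[:,2]>.055)&(Q[:,2]<.07)
  r=cv2.minAreaRect(Q[m][:,:2].astype(np.float32)*1000); print(c,m.sum(),r)
  t=cv2.findContours
  f=(Q[:,0]>-.09)&(Q[:,0]<.05)&(Q[:,1]>.165)&(Q[:,1]<.23)&(Q[:,2]>.044)&(Q[:,2]<.058)
  print('fence',f.sum(),cv2.minAreaRect(Q[f][:,:2].astype(np.float32)*1000))
"
```

```text
t 9.95 tcp [ 0.441 -0.03   0.31 ] press mm [-69. -53. 310.] F [ 1.   0.6 -0.1] w 0.0
toolz press [-0.01  -0.015 -1.   ] tooly press [-0.926  0.378  0.004] q [-0.07  0.12  0.06  1.53  0.   -0.  ]
[-0.1 -1.  22.2]
[-0.0197831  -0.05795986 -0.10951545]
top 0 ((0.0, 0.0), (0.0, 0.0), 0.0)
fence 22 ((-85.75511932373047, 201.4912872314453), (19.430923461914062, 7.290476322174072), 71.19217681884766)
scene 879 ((-19.134868621826172, 30.50388526916504), (123.91059112548828, 133.6633758544922), 89.61736297607422)
fence 533 ((-19.632614135742188, 199.11495971679688), (139.25180053710938, 19.125598907470703), 0.10009168833494186)
```

```bash
echo
```

```text
(no output)
```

View pics/scene9.png

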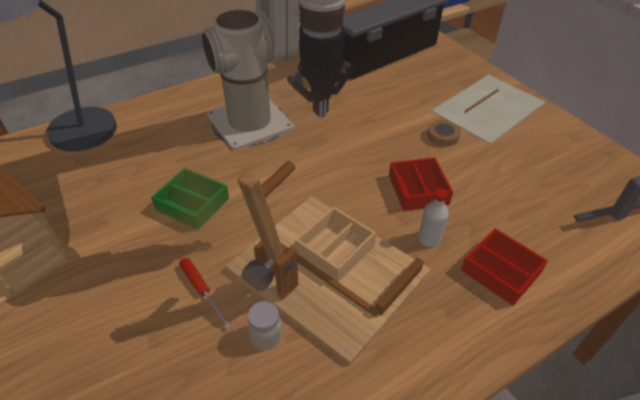

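View pics/top9.png

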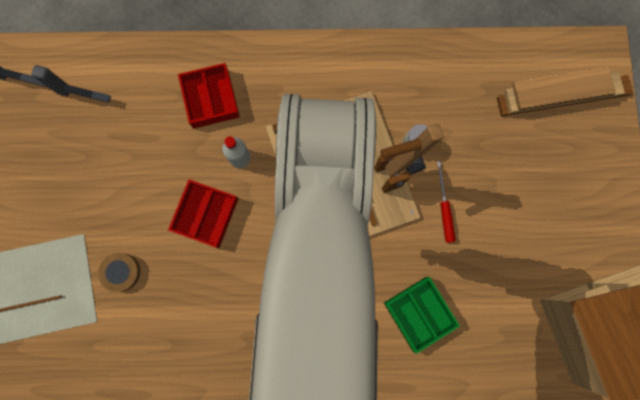

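Section centre measures (-19, 30) mm in the press frame and the fence face about 190, so both agree with the given sizes. The raised arm stays clear. I'll square up the yaw, go behind the section's near side and descend.

Call:
move_arm(series=[[[-0.5,-1.6,0,0,-0.3,7.4,0.7],[-0.5,-1.6,0,0,-0.3,7.4,0.7],[-0.3,-1.5,0,0,-0.4,7.4,0.7],[0,0,-3,0,0,0,0.7],[0,0,-3,0,0,0,0.7]]])

```text
clock: 10.55
eef_pos: [0.4332, -0.0821, 0.2519]
tool_rot: [-0.154, 0.988, -0.003, 0.006]
ft_force: [0.1, -0.4, -1.6]
grip_width: 0.06
```

```bash
python3 -c "
from h import *
o=st(); print(turn_to([0,0,-1],[-1,0,0])); print(toworld([-.028,-.08,.12])-o['eef_pos'])
snap('scene','scene10')"
```

```text
t 10.55 tcp [ 0.433 -0.082  0.252] press mm [-22. -77. 252.] F [ 0.1 -0.4 -1.6] w 0.06
toolz press [ 0.007  0.011 -1.   ] tooly press [-1.     0.011 -0.007] q [-0.19  0.1  -0.11  1.35 -0.   -0.5 ]
[0.2 0.7 0.6]
[-0.00506015  0.00479101 -0.13194482]
```

View pics/scene10.png

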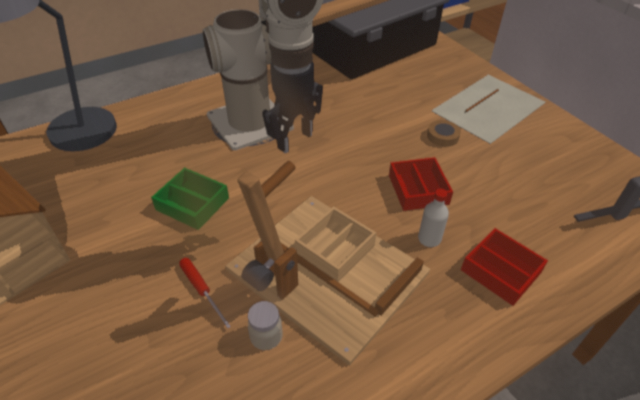

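Call:
move_arm(series=[[[-0.3,0.3,-3.5,0,0.5,0.5,0.7],[-0.2,0.2,-3.5,0,0,0,0.7],[0,0,-3.5,0,0,0,0.7],[0,0,-3.5,0,0,0,0.7],[0,0,-2.5,0,0,0,0.7]]])

```text
clock: 11.1
eef_pos: [0.4303, -0.0793, 0.0819]
tool_rot: [-0.15, 0.989, -0.003, 0.003]
ft_force: [-0.4, 0.6, 0.0]
grip_width: 0.0597
```

```bash
python3 -c "
from h import *
o=st(); print(turn_to([0,0,-1],[-1,0,0])); print(toworld([-.028,-.08,.038])-o['eef_pos'])
snap('scene','scene11')"
```

```text
t 11.1 tcp [ 0.43  -0.079  0.082] press mm [-25. -79.  82.] F [-0.4  0.6  0. ] w 0.06
toolz press [ 0.008  0.005 -1.   ] tooly press [-1.     0.019 -0.008] q [-0.18  0.24 -0.41  0.91 -0.   -0.48]
[0.3 0.4 1.1]
[-0.00214883  0.00199576 -0.0438952 ]
```

View pics/scene11.png

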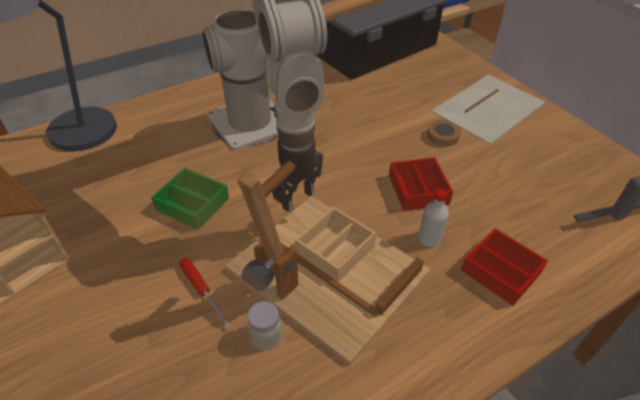

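```bash
python3 -c "
from h import *
P=cloud('scene',np.load('pics/scene11.npy')); im=cv2.imread('pics/scene11.png')
for v,u in [(162,290),(168,285),(178,272),(180,250)]: print('foot?',u,v,np.round(topress(P[v,u])*1e3),im[v,u])
Q=topress(P.reshape(-1,3)).reshape(400,640,3)*1e3
for z in range(100,520,30):
  m=(abs(Q[...,2]-z)<15)&(abs(Q[...,1]+80)<90)&(Q[...,0]<60)&(Q[...,0]>-130)
  if m.sum(): print(z,np.round(np.percentile(Q[...,0][m],[1,99])),np.round(np.percentile(Q[...,1][m],[1,99])))
"
```

```text
foot? 290 162 [ 77.   2. 316.] [ 39  65 101]
foot? 285 168 [ 91.   3. 313.] [ 41  72 111]
foot? 272 178 [120.   1. 309.] [ 39  69 107]
foot? 250 180 [172.   7. 345.] [ 67 103 144]
100 [-68.  19.] [-91. -70.]
130 [-87.  36.] [-92. -67.]
160 [-92.  40.] [-94. -63.]
190 [-91.  42.] [-83. -61.]
220 [-42.  12.] [-103.  -44.]
250 [-49.  12.] [-107.  -44.]
280 [-43.  10.] [-102.  -46.]
310 [-46.  10.] [-120.  -45.]
340 [-39.  12.] [-120.  -36.]
370 [-43.  27.] [-126.  -28.]
400 [-44.  27.] [-131.  -28.]
430 [-41.  25.] [-130.  -30.]
460 [-46.  30.] [-131.  -26.]
490 [-44.  31.] [-159.  -24.]
```

Call:
move_arm(series=[[[-0.2,0.2,-1.5,0,0,1,0.7],[0,0,-1.5,0,0,0,0.7],[0,0,-1,0,0,0,0.7],[0,0,0,0,0,0,0.7],[0,0,0,0,0,0,0.7]]])

```text
clock: 11.65
eef_pos: [0.4292, -0.0784, 0.04]
tool_rot: [-0.154, 0.988, -0.003, 0.001]
ft_force: [1.0, 0.6, 0.0]
grip_width: 0.0597
```

Call:
move_arm(series=[[[1.4,0.5,0,0,0,0,0.7],[1.1,0.35,0,0,0,0,0.7],[1.0,0.33,0,0,0,0,0.7],[1.0,0.33,0,0,0,0,0.7],[1.0,0.33,0,0,0,0,0.7]]])

```text
clock: 12.15
eef_pos: [0.4868, -0.0602, 0.0432]
tool_rot: [-0.153, 0.988, -0.004, 0.001]
ft_force: [-3.0, -0.5, -0.0]
grip_width: 0.0597
```

```bash
python3 -c "
from h import *
o=st(); print(turn_to([0,0,-1],[-1,0,0])); print(toworld([-.026,.04,.038])-o['eef_pos'])
snap('scene','scene12')"
```

```text
t 12.15 tcp [ 0.487 -0.06   0.043] press mm [-26. -19.  43.] F [-3.  -0.5 -0. ] w 0.06
toolz press [ 0.009  0.001 -1.   ] tooly press [-1.     0.013 -0.009] q [-0.12  0.39 -0.32  0.86 -0.01 -0.43]
[0.4 0.2 0.7]
[ 0.05590175  0.01863198 -0.00522847]
```

View pics/scene12.png

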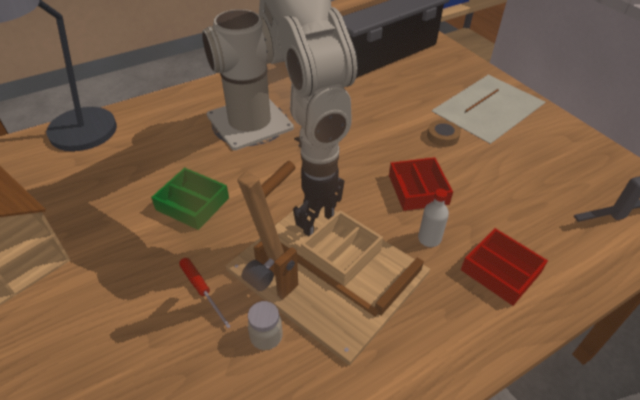

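Call:
move_arm(series=[[[1.1,0.36,-0.2,0,0,0,0.7],[1.0,0.33,-0.1,0,0,0,0.7],[1.0,0.33,-0.1,0,0,0,0.7],[1.0,0.33,-0.1,0,0,0,0.7],[1.0,0.33,-0.1,0,0,0,0.7]]])

```text
clock: 12.7
eef_pos: [0.5392, -0.0427, 0.0369]
tool_rot: [-0.152, 0.988, -0.005, -0.001]
ft_force: [-3.2, -1.0, 3.3]
grip_width: 0.0596
```

```bash
cat >> h.py <<'E'
def sect(name):
  o,im,d=snap('scene',name); P=cloud('scene',d); Q=topress(P.reshape(-1,3))
  m=(Q[:,0]>-.105)&(Q[:,0]<.048)&(Q[:,1]>-.05)&(Q[:,1]<.195)&(Q[:,2]>.057)&(Q[:,2]<.07)
  print(cv2.minAreaRect(Q[m][:,:2].astype(np.float32)*1000))
E
python3 -c "
from h import *
o=st(); print(turn_to([0,0,-1],[-1,0,0])); print(toworld([-.026,.059,.038])-o['eef_pos'])
sect('scene13')"
```

```text
t 12.7 tcp [ 0.539 -0.043  0.037] press mm [-26.  36.  37.] F [-3.2 -1.   3.3] w 0.06
toolz press [ 0.009 -0.004 -1.   ] tooly press [-1.     0.013 -0.009] q [-0.07  0.48 -0.19  0.9  -0.01 -0.38]
[ 0.5 -0.   0.8]
[0.02156744 0.00714939 0.0011401 ]
((-19.388320922851562, 95.61870574951172), (141.07186889648438, 134.53318786621094), 89.8916015625)
```

View pics/scene13.png

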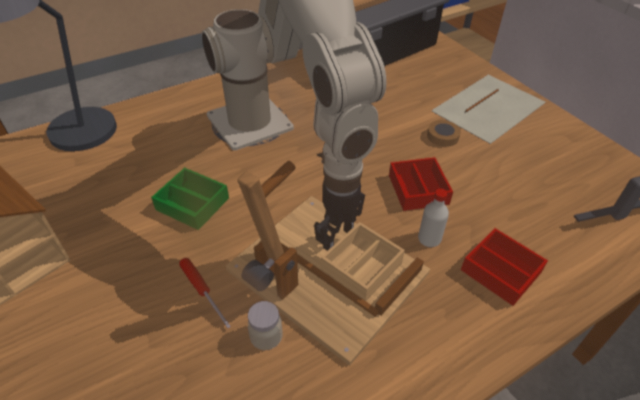

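Call:
move_arm(series=[[[0.6,0.2,0.1,0,0,0,0.7],[0.6,0.2,0,0,0,0,0.7],[0.5,0.17,0,0,0,0,0.7],[0.4,0.13,0,0,0,0,0.7],[0.3,0.1,0,0,0,0,0.7]]])

```text
clock: 13.25
eef_pos: [0.5628, -0.0346, 0.037]
tool_rot: [-0.153, 0.988, -0.005, -0.005]
ft_force: [-13.8, -5.8, 9.3]
grip_width: 0.0595
```

```bash
python3 -c "
from h import *
o=st(); sect('scene14')"
```

```text
t 13.25 tcp [ 0.563 -0.035  0.037] press mm [-26.  61.  37.] F [-13.8  -5.8   9.3] w 0.059
toolz press [ 0.009 -0.011 -1.   ] tooly press [-1.     0.012 -0.009] q [-0.05  0.52 -0.11  0.94 -0.01 -0.36]
((-19.582996368408203, 119.88175964355469), (140.9687042236328, 134.02700805664062), 89.4894027709961)
```

View pics/scene14.png

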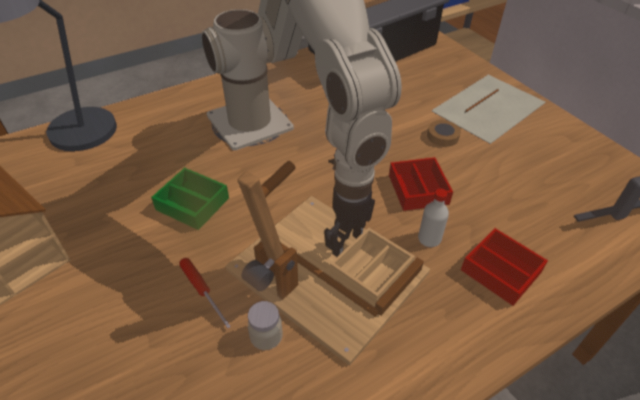

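The force has risen to 15 N with the tool within 2 mm of the predicted position, so the section is against the fence. Now I'll back off.

Call:
move_arm(series=[[[-0.4,-0.13,0,0,0,0,0.7],[-1,-0.3,0,0,0,0,0.7],[-2,-0.7,0,0,0,0,0.7],[-3,-1,0,0,0,0,0.7],[-2.5,-0.8,1,0,0,0,0.7]]])

```text
clock: 13.8
eef_pos: [0.477, -0.0632, 0.0472]
tool_rot: [-0.155, 0.988, -0.005, 0.0]
ft_force: [0.2, 0.3, 0.4]
grip_width: 0.0595
```

Call:
move_arm(series=[[[-3,-1,2,0,0,0,0.7],[-2,0,4,0,0,0,0.7],[-2,0.5,4,0,0,0,0.7],[-2,0.5,4,0,0,0,0.7],[0,0,0,0,0,0,0.7]]])

```text
clock: 14.3
eef_pos: [0.3804, -0.0635, 0.192]
tool_rot: [-0.153, 0.988, -0.005, 0.003]
ft_force: [1.8, 0.1, 0.6]
grip_width: 0.0599
```

```bash
python3 -c "
from h import *
o=st(); sect('scene15')
d=np.load('pics/scene15.npy');Q=topress(cloud('scene',d).reshape(-1,3))*1e3
m=(Q[:,0]>-100)&(Q[:,0]<48)&(Q[:,1]>40)&(Q[:,1]<187)&(Q[:,2]>58)&(Q[:,2]<70)
print(np.percentile(Q[m],[1,50,99],axis=0).round())
im=cv2.imread('pics/scene15.png')[180:330,220:460]; cv2.imwrite('pics/crop15.png',cv2.resize(im,None,fx=3,fy=3,interpolation=cv2.INTER_CUBIC))"
```

```text
t 14.3 tcp [ 0.38  -0.064  0.192] press mm [ -56. -121.  192.] F [1.8 0.1 0.6] w 0.06
toolz press [ 0.01   0.005 -1.   ] tooly press [-1.     0.012 -0.01 ] q [-0.16  0.03 -0.35  1.18 -0.01 -0.47]
((-19.434459686279297, 129.37619018554688), (121.52135467529297, 134.06546020507812), 89.37667846679688)
[[-84.  69.  58.]
 [ -8. 121.  61.]
 [ 47. 187.  65.]]
```

View pics/crop15.png

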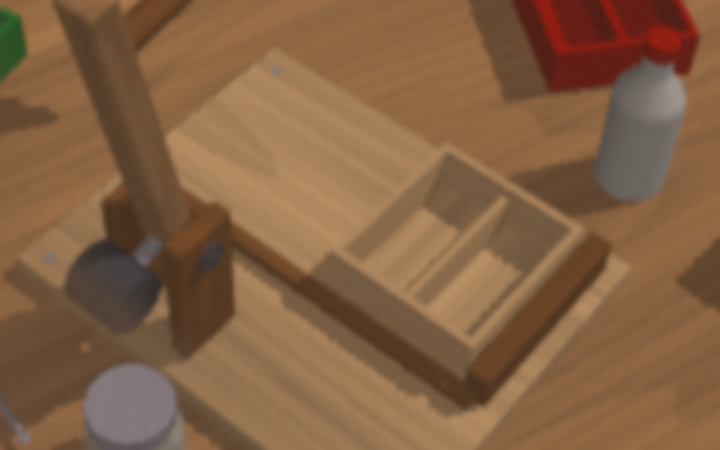

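View pics/scene15.png

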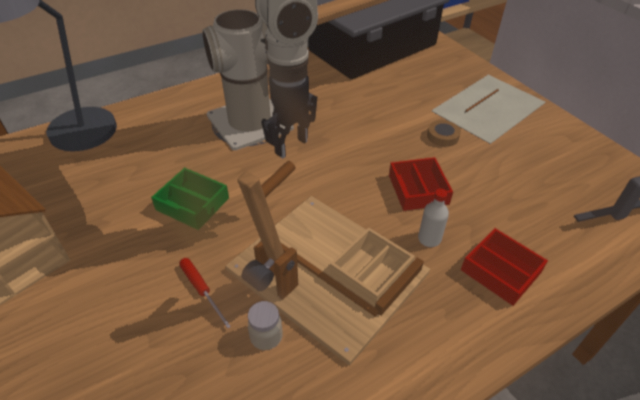

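The section is flush against the fence (centre about (-19, 129) mm, square to within 0.7°). The arm is raised, the bystanders haven't moved and the robot is clear, so I'm handing in.

```bash
python3 -c "
from h import *
print(bot.job_done())"
```

```text
the job is handed in; nothing more can be done
None
```

I pushed the press arm up with the shut fingertips under its free end until it passed its balance point and swung to its stop. I then pushed the section about 100 mm along the bed with the half-open fingers until it met the end fence. I backed the robot off and handed the job in at about 14.3 s; no verdict is reported.

**Last checks:**
- **Section:** its centre was at about (-19, 129) mm in the press frame, where 130 in y is flush. It was about 0.6° off square. The push force rose to about 15 N in the tool's last push, within 2 mm of where I expected the fence.
- **Arm:** it stands raised in the last picture. It stayed up by itself through the whole section push.
- **Bystanders:** the glue bottle, screwdriver and jar look unmoved in the pictures; I did not re-measure them.
- **Robot:** it was clear of everything. The force reading was under 2 N, which is its usual noise.

**What went wrong or disagreed:**
- **Wrist joint limit:** on the first approach the last joint reached its limit, so I turned the tool 90° before going under the arm.
- **Section depth fits:** fits taken while pushing read about 10 mm low in y because the fingers were in the measured area. The fit after backing off agreed with the given sizes.

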